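# Let the marker case lid fall and catch it

## Task

The wooden marker case stands open with its lid upright. Tip the lid forward until it falls by itself, catch it on a finger while it is still well open, and lower it gently until it is fully shut, then take the hand away. Do not pinch the lid or let it slam, and leave the paint pots and everything else around it where they are.

Things in the scene. Friction and masses are not known exactly. Their poses are not given: they have to be found in the camera images.
- case: Open-topped wooden box, fixed to the bench: 150 mm deep (its x), 220 mm wide (its y), 75 mm tall, walls and floor 8 mm. Origin at the centre of its underside; its x axis points from the front wall to the hinged back wall, z up. The front looks roughly to the left as seen from the robot (its x axis is within 25 degrees of the world's -y axis). The lid is part of the case.
- lid (a joint): Lid angle: 0 shut, 1.57 upright, 1.85 leaning back on its stop. Starts at 1.45 to 1.72, held by hinge friction (0.07 N m). Tipped forward below about 1.25 it falls by itself, slowly at first: some 2.5 to 5 s to shut (heavier = sooner), damped (0.30 N m s/rad) but ending at 0.5 to 0.9 rad/s, not gentle. 1 to 2 N at the free edge carries it. Weight 0.28 to 0.40 kg.
- lid_hinge (a point): Middle of the hinge line, at the top outer edge of the case's back wall, 75 mm above the bench. The lid turns about this line (the case's y axis).
- lid_edge (a point): Middle of the lid's free edge, on the inner face (the face that looks down when shut). Moves with the lid, 175 mm from the hinge line. The lid is a plywood panel 175 mm x 230 mm, 10 mm thick, the thickness lying on the outer side of this face. Axes as the case's when shut; its x axis points from the free edge to the hinge, z out of the outer face. When shut the edge overhangs the front wall by 25 mm, so that a finger fits below it, and its underside is 75 mm above the bench.
- pot_a: Small closed paint pot, 38 mm across, 48 mm tall, standing in the case. Origin under its centre. Leave alone.
- pot_b: Second paint pot, the same, standing in the case. Leave alone.
- marker: Marker pen, 100 mm long, 18 mm thick, lying in the case. Origin under its middle. Leave alone.
- paint_can: Paint can, 84 mm across, 100 mm tall, on the bench behind the hinged back wall of the case, towards its -y side (nearer the robot). Origin under its centre. Leave alone.
- mug: White mug, 76 mm across without the handle, 85 mm tall, on the bench beside the case (its +y side, away from the robot). Origin under its centre. Leave alone.
- tape: Roll of masking tape lying flat, 90 mm across, 24 mm tall, in front of the case towards its -y side. Origin under its centre. Leave alone.
- squeegee: Flat plastic squeegee, 70 x 100 mm, 12 mm tall, in front of the case towards its +y side. Origin under its centre. Leave alone.
- brush: Paint brush lying flat on the bench behind the hinged back wall of the case. Leave alone.

How it is judged:
On the way, in this order (a step that is already met when the one before it is completed fails the run):
1. the lid has been tipped forward and falls by itself, free of the robot (value of joint lid between 0.4 and 1.3 rad and velocity of joint lid below -0.05 rad/s and contact force between each of the fingers, the arm and case below 0.02 N), for 0.05 s.
2. the falling lid is caught on a finger while still well open (0.35 to 1.2 rad) and carried there (value of joint lid between 0.35 and 1.2 rad and velocity of joint lid above -0.4 rad/s and contact force between the fingers and case above 0.3 N), for 0.15 s.
3. the lid is lowered shut (value of joint lid below 0.02 rad), for 0.1 s.
At the end, for the whole second after the job is handed in: The lid is fully shut (below 0.02 rad) and the pots, marker, can, mug, tape, squeegee and brush are at rest within 15 mm of where they were (value of joint lid below 0.02 rad and linear speed of each of pot_a, pot_b, marker, paint_can, mug, tape, squeegee, brush below 0.02 m/s and distance of each of pot_a, pot_b, marker, paint_can, mug, tape, squeegee, brush from where it was at the start of the episode below 0.015 m); the robot touches nothing.
It fails at once if the lid comes down too fast (over 0.4 rad/s within the last 0.3 rad): it slams (value of joint lid below 0.3 rad and velocity of joint lid below -0.4 rad/s).
It fails at once if the lid or case is pinched or forced (over 25 N from the fingers) (contact force between the fingers and case above 25 N).
It fails at once if something that should be left alone is moved more than 15 mm (distance of any of pot_a, pot_b, marker, paint_can, mug, tape, squeegee, brush from where it was at the start of the episode above 0.015 m).
It also fails if it takes over 51 s, if anything falls off the work surface, if the arm or the gripper's body presses on something with over 40 N, if the wrist force passes 120 N, or if a joint passes its speed limit or range.

## Robot

A 7-joint arm with a two-finger parallel gripper is mounted at the origin on the work surface. World frame = base frame: x ahead of the robot, y to its left, z up, the work surface at z = 0. Lengths are in m, angles in rad, forces in N, time in s.
With the tool pointing down it reaches from about 0.425 to 0.875 m from the base axis. Payload 9.9 kg.
Tool frame: the origin (TCP) lies between the finger pads; the fingertips stand 25 mm ahead of it and the grasp point (between the pads) lies 6 mm ahead of it; z points along the fingers, y is the direction in which the jaws open and shut (so a half turn about z gives the same grasp; the last joint's range is limited). The gripper opens to 85 mm and grips with 20 to 120 N. Pads are 22 mm wide; open, the fingers measure 114 mm over their backs; the gripper's body (76 mm by 85 mm) begins 54 mm behind the grasp point. The pads swing forward as they close: fully open they stand 13 mm farther back than shut.
Start: joints at [-1.211, 0.576, 0.025, 1.437, -0.015, 1.129, -0.057], TCP at [0.29, 0.61, 0.256] pointing down, gripper open.
Joint ranges: [-2.76, 2.76], [-0.34, 2.15], [-1.52, 1.57], [0.19, 2.46], [-1.09, 4.23], [0.17, 1.99], [-2.82, 2.82]. Speed limits (rad/s): [2.22, 2.22, 3.01, 3.01, 3.14, 3.14, 3.14].

## Interface

Orientations are given as a unit quaternion [x, y, z, w].
In Python, from cell import robot, imaging, ticket gives the robot as it stands.
- The arm moves only by the shell command python3 -m inch 'ROWS'. ROWS is JSON, a list that holds one entry, the list of rows, each a list of 7 numbers: the shift along the tool's x, y, z in m, then the turn, a rotation vector about the tool's x, y, z in rad, then the opening in per cent of the stroke, from 0 (shut) to 100 (fully open). In form: [[[tx, ty, tz, wx, wy, wz, grip], ...]]. A call has 1 to 10 rows; each row shifts and turns the commanded pose from where the row before left it, along the tool's axes as they then stand; what a row does not reach is not made up. A row lasts 1/12 s, in which the tool goes at most 41.7 mm and 7.16 degrees, less where a joint would pass 70% of its speed; a pose out of reach is approached as far as the arm can. A call is refused whole if a number of a shift passes 0.0417 or a number of a turn 0.125, either way. A call with a gripper value outside its range is refused whole. The fingers move at their own pace and stop on an object; the grip force is fixed at half the most. Time passes only in rows, so rows that do not move let the fingers close. It gives the time, the measured TCP pose, the force and the opening at its end, in the units of the state.
- robot.get_state(): the state, without advancing time (a new reading comes with each control period).
- imaging.read_camera(name): name is "side" or "top" or "wrist"; returns a dict with "color" (420x560x3 uint8, red, green, blue), "fx", "fy", "cx", "cy" (pixels), "rvec" (rotation vector, rad) and "tvec" (3), from world to camera coordinates, as OpenCV has them. Camera axes: x right, y down, z forward; pixel columns grow to the right and rows downward; lengths in m; the calibration is good to about 2 mm. A picture is of the moment at which its call begins. There is no depth.
- ticket.close_job(): hands the job in, once; it reports no verdict.
Trained networks look in a picture, given as the dict that the camera call returned (one of the last four; its "shot" number tells which), for a name from the list of things; names that differ only in an ending like _2 or _b are one class to them, and where a whole thing is asked for, a point or a joint stands for the part that bears it (a point fixed in the world has none). Each returns a list of dicts, best first, with "confidence" (0 to 1); they miss things now and then, are a little off and sometimes report something else, mostly with a low value. They report only what shows in the picture. A call takes as long as a camera call.
- imaging.look_for(picture, thing): "location" ([column, row] in pixels, amid what is visible of it).
The state is a dict: "time_s": time; "joint_positions": joint angles; "joint_velocities": joint speeds; "tau": joint torques, N m; "tcp_pos": TCP position; "orientation": TCP orientation; "wrist_force": force on the tool from outside, world axes, zero at the start; "wrist_torque": the same for the moment, N m; "grip_width": finger opening in m.
Only numpy, scipy, OpenCV 4.12 (cv2) and the standard library are available. Lean on these libraries where they do the work, as an engineer would, in place of code of your own. Each camera call takes 0.05 s, during which the arm holds its last target. There are 200 camera calls.

## Working session

There is one attempt and no reset: what is moved stays moved. The work goes in short steps, Python scripts to look and compute and a shell command to move; the robot and the scene stay as the last step left them, time stands still between calls to the robot, and variables do not carry over. Pictures are saved under pics/ and viewed, about 8 in all and at most 12, crops included, and the job is handed in when it is done.

```bash
ls; mkdir -p pics; cat > h.py <<'E'
import numpy as np,cv2
from scipy.spatial.transform import Rotation as R
from cell import robot,imaging,ticket
def cam(n,f=None):
    p=imaging.read_camera(n)
    if f: cv2.imwrite('pics/'+f,p['color'][:,:,::-1])
    return p
def K(p): return np.array([[p['fx'],0,p['cx']],[0,p['fy'],p['cy']],[0,0,1.]])
def proj(p,X): return cv2.projectPoints(np.atleast_2d(np.array(X,float)),np.array(p['rvec'],float),np.array(p['tvec'],float),K(p),None)[0][:,0]
def ray(p,uv):
    Rm=cv2.Rodrigues(np.array(p['rvec'],float))[0];c=-Rm.T@np.array(p['tvec'],float)
    d=Rm.T@np.linalg.inv(K(p))@np.array([uv[0],uv[1],1.]);return c,d/np.linalg.norm(d)
def onz(p,uv,z): c,d=ray(p,uv);return c+d*(z-c[2])/d[2]
def tri(p,a,q,b):
    c1,d1=ray(p,a);c2,d2=ray(q,b)
    t=np.linalg.lstsq(np.c_[d1,-d2],c2-c1,rcond=None)[0]
    x,y=c1+t[0]*d1,c2+t[1]*d2;return (x+y)/2,np.linalg.norm(x-y)
E
python3 - <<'E'
from h import *
np.set_printoptions(precision=3,suppress=True)
s=robot.get_state();print(s)
P={n:cam(n,n+'0.png') for n in('side','top')}
for n,p in P.items():
    print(n,'cam at',ray(p,(0,0))[0])
    for t in ['lid','lid_hinge','lid_edge','case','pot_a','paint_can','mug','tape','squeegee','brush']:
        try:print(t,[(np.round(d['location'],1),round(d['confidence'],2)) for d in imaging.look_for(p,t)[:3]])
        except Exception as e:print(t,e)
cv2.imwrite('pics/both0.png',cv2.resize(np.vstack([P['side']['color'],P['top']['color']])[:,:,::-1],None,fx=.71,fy=.71))
E
```

```text
pics
{'time_s': 0.0, 'joint_positions': array([-1.211,  0.577,  0.025,  1.438, -0.015,  1.129, -0.056]), 'joint_velocities': array([ 0.001,  0.   ,  0.001,  0.   ,  0.   , -0.001, -0.001]), 'tau': array([ -0.001, -76.577,   2.251, -28.597,   0.015,   0.013,  -0.   ]), 'tcp_pos': array([0.29 , 0.609, 0.255]), 'orientation': array([ 0.22 ,  0.975, -0.001, -0.   ]), 'wrist_force': array([ 0.319,  0.57 , -0.484]), 'wrist_torque': array([ 0.001,  0.034, -0.019]), 'grip_width': 0.08550565131007283}
side cam at [ 0.144 -0.297  0.51 ]
lid [(array([321.2, 276.6]), 0.72), (array([359.1, 220. ]), 0.7)]
lid_hinge [(array([357.7, 219.1]), 0.67)]
lid_edge [(array([359.6, 221.1]), 0.94)]
case [(array([328.4, 251.1]), 0.89)]
pot_a [(array([309.5, 291.8]), 0.63), (array([322.7, 276.9]), 0.55)]
paint_can [(array([401.5, 340.4]), 0.78), (array([452.2, 279.9]), 0.7), (array([306.9, 291.6]), 0.55)]
mug [(array([357.7, 219.2]), 0.52)]
tape [(array([192. , 302.3]), 0.85)]
squeegee [(array([288.6, 203.5]), 0.58)]
brush [(array([449.6, 280.6]), 0.8)]
top cam at [0.546 0.016 0.857]
lid [(array([397.3, 211.9]), 0.93)]
lid_hinge [(array([399. , 212.8]), 0.9)]
lid_edge [(array([396. , 209.5]), 0.94), (array([362.2, 214.8]), 0.71)]
case [(array([361.7, 212.6]), 0.87)]
pot_a [(array([350.6, 246.3]), 0.6), (array([353.4, 219.2]), 0.6)]
paint_can [(array([431.2, 254.7]), 0.91)]
mug [(array([339.1, 115.3]), 0.8)]
tape [(array([255.3, 294.4]), 0.63)]
squeegee [(array([272.8, 143.9]), 0.63)]
brush [(array([431.9, 169.8]), 0.81)]
```

View pics/side0.png

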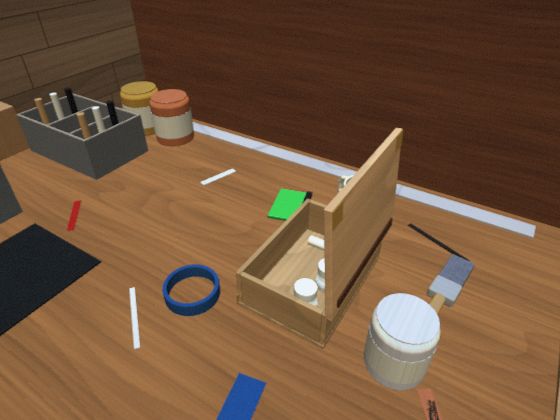

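View pics/top0.png

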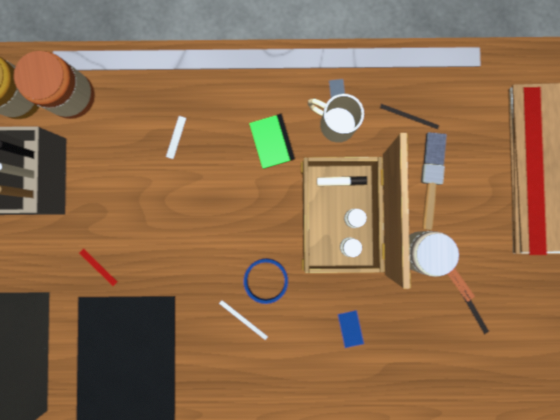

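The side view shows the case with its lid upright and the can in front of the back wall. In the top view the case rim corners are at about (304,157), (383,157), (304,273) and (383,273), and the lid's top edge runs (404,135) to (408,287). Next I'll fit the geometry.

```bash
cat > geo.py <<'E'
from h import *
from scipy.optimize import least_squares
np.set_printoptions(precision=3,suppress=True)
def case_pts(v,L): # local pts -> world
    c,s=np.cos(v[2]),np.sin(v[2]);L=np.atleast_2d(np.array(L,float))
    return np.c_[v[0]+c*L[:,0]-s*L[:,1],v[1]+s*L[:,0]+c*L[:,1],L[:,2]]
def lid_pt(r,y,th,n=0): # r from hinge, n outward thickness; local
    # shut: -x direction, outer +z. 
    return [0.075-r*np.cos(th)+n*np.sin(th), y, 0.075+r*np.sin(th)+n*np.cos(th)]
E
python3 - <<'E'
from geo import *
T=cam('top');S=cam('side')
tc=[(304,157),(304,273),(383,273)]
print([onz(T,u,.075) for u in tc], ray(T,(0,0))[0])
# near robot = -y side. x axis=front->back ~ world -y. y axis ~ world +x
def f(v):
    r=[]
    r+= list((proj(T,case_pts(v,[[-.075,.11,.075],[-.075,-.11,.075]]))-np.array([(304,157),(304,273)])).ravel())
    r+= list((proj(S,case_pts(v,[[-.075,-.11,.075],[.0,-.11,.075]]))-np.array([(241,280),(241,280)]))[:1].ravel())
    # lid top corners: side near (331,208), far (398,136): inner/outer corner guess
    r+= list((proj(S,case_pts(v,[lid_pt(.175,-.115,v[3],0),lid_pt(.175,.115,v[3],0)]))-np.array([(331,207),(398,136)])).ravel())
    r+= list((proj(T,case_pts(v,[lid_pt(.175,-.115,v[3],.01),lid_pt(.175,.115,v[3],.01)]))-np.array([(410,287),(408,135)])).ravel())
    return r
o=least_squares(f,[.53,-.13,-np.pi/2,1.55]);print(o.x,np.array(f(o.x)).reshape(-1,2))
v=o.x
for n,u,z in[('can',(436,254),.1),('mug',(342,115),.085),('tape',(266,281),.024),('sq',(271,141),.012),('pota',(352,248),.048),('potb',(357,218),.048)]:
    w=onz(T,u,z);c,s=np.cos(v[2]),np.sin(v[2]);d=w[:2]-v[:2];print(n,w,'local',c*d[0]+s*d[1],-s*d[0]+c*d[1])
for nm,p in(('T',T),('S',S)):
    im=p['color'][:,:,::-1].copy()
    L=[[a,b,z] for z in(0,.075) for a in(-.075,.075) for b in(-.11,.11)]+[lid_pt(r,y,v[3],n) for r in(0,.175) for y in(-.115,.115) for n in(0,.01)]
    for q in proj(p,case_pts(v,L)): cv2.circle(im,tuple(int(round(x)) for x in q),2,(255,0,255),-1)
    globals()['i'+nm]=im[100:320,210:490]
cv2.imwrite('pics/fit.png',cv2.resize(np.hstack([iT,iS]),None,fx=1.42,fy=1.42))
E
```

```text
[array([ 0.683, -0.025,  0.075]), array([ 0.462, -0.023,  0.075]), array([ 0.461, -0.172,  0.075])] [0.546 0.016 0.857]
[ 0.572 -0.104 -1.561  1.471] [[ 1.596  0.884]
 [ 3.925  0.591]
 [-2.287 -5.337]
 [-2.754  4.501]
 [ 0.527 -7.997]
 [ 2.736  1.376]
 [-0.25  -2.406]]
can [ 0.497 -0.264  0.1  ] local 0.1585978922213439 -0.07564575056022908
mug [ 0.761 -0.098  0.085] local -0.004890484749257671 0.18898454968268233
tape [0.441 0.051 0.024] local -0.15654946716196252 -0.12891493881804766
sq [0.728 0.039 0.012] local -0.142259392878042 0.15734680791684613
pota [ 0.507 -0.119  0.048] local 0.013869087836206839 -0.06462201240835364
potb [ 0.566 -0.13   0.048] local 0.02517406775944298 -0.006056381802493193
```

View pics/fit.png

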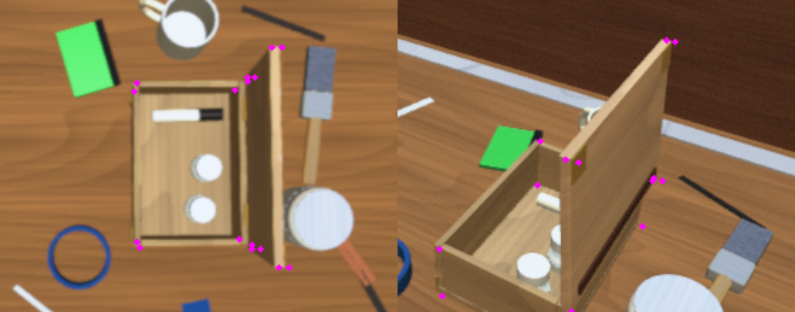

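```bash
python3 -m inch '[[[0,0,-0.03,0,0,-0.111,100],[0,0,-0.03,0,0,-0.111,100],[0,0,-0.03,0,0,-0.111,100],[0,0,-0.03,0,0,-0.112,100],[-0.028,-0.03,0,0,0,0,100],[-0.028,-0.03,0,0,0,0,100],[-0.028,-0.03,0,0,0,0,100],[-0.028,-0.03,0,0,0,0,100],[-0.028,-0.03,0,0,0,0,100],[-0.028,-0.03,0,0,0,0,100]]]'
python3 -m inch '[[[-0.028,-0.03,0,0,0,0,100],[-0.028,-0.03,0,0,0,0,100],[-0.028,-0.03,0,0,0,0,100],[-0.028,-0.03,0,0,0,0,100],[0,-0.03,0,0.1,0,0,100],[0,-0.03,0,0.1,0,0,100],[0,0,0,0.1,0,0,100],[0,0,0,0.1,0,0,100],[0,0,0,0,0,0,100],[0,0,0,0,0,0,100]]]'
python3 -c "
from geo import *
s=robot.get_state();print(s['joint_positions'],s['tcp_pos'],R.from_quat(s['orientation']).as_matrix())"
```

```text
time_s: 2.03
tcp_pos: [0.4591, 0.4281, 0.3765]
orientation: [-0.001, 1.0, 0.0, 0.0]
wrist_force: [-0.4, 0.4, 0.2]
grip_width: 0.0857
time_s: 2.87
tcp_pos: [0.5698, 0.252, 0.3779]
orientation: [-0.002, 0.98, -0.198, -0.001]
wrist_force: [0.2, -0.3, 0.7]
grip_width: 0.0854
[-0.701  0.542  0.078  1.245  0.279  1.597  0.919] [0.57  0.252 0.378] [[-1.    -0.005 -0.   ]
 [-0.004  0.922 -0.388]
 [ 0.002 -0.388 -0.922]]
```

```bash
python3 -m inch '[[[0,-0.03,0.012,0.1,0,0,100],[0,-0.03,0.015,0.1,0,0,100],[0,-0.03,0.02,0.1,0,0,100],[0,-0.0306,0.0257,0,0,0,100],[0,-0.0306,0.0257,0,0,0,100],[0,-0.0306,0.0257,0,0,0,100],[0,-0.0306,0.0257,0,0,0,100],[0,-0.0306,0.0257,0,0,0,100],[0,0,0,0,0,0,100],[0,0,0,0,0,0,100]]]'
python3 - <<'E'
from geo import *
s=robot.get_state();M=R.from_quat(s['orientation']).as_matrix();t=s['tcp_pos'];print(s['joint_positions'],t,M)
print('tips',[t+M@[0,q,.018] for q in(-.043,.043)])
E
```

```text
time_s: 3.7
tcp_pos: [0.5694, -0.0559, 0.3831]
orientation: [0.003, 0.94, -0.342, 0.0]
wrist_force: [0.0, 0.1, -1.1]
grip_width: 0.0853
[-0.49   0.419  0.209  1.598  0.588  1.397  1.09 ] [ 0.569 -0.056  0.383] [[-1.     0.006 -0.002]
 [ 0.006  0.766 -0.642]
 [-0.002 -0.642 -0.766]]
tips [array([ 0.569, -0.1  ,  0.397]), array([ 0.57 , -0.034,  0.342])]
```

```bash
python3 -m inch '[[[0,-0.029,0.0244,0,0,0,100],[0,-0.029,0.0244,0,0,0,100],[0,-0.029,0.0244,0,0,0,100],[0,0.0161,0.0192,0,0,0,100],[0,0.0161,0.0192,0,0,0,100],[0,0.0161,0.0192,0,0,0,100],[0,0,0,0,0,0,100],[0,0,0,0,0,0,100]]]'
python3 - <<'E'
from geo import *
s=robot.get_state();M=R.from_quat(s['orientation']).as_matrix();t=s['tcp_pos'];print(t)
im=[]
for n in('side','top'):
    p=cam(n);i=p['color'][:,:,::-1].copy()
    for q in(-.043,.043):
        u=proj(p,t+M@[0,q,.018])[0];cv2.circle(i,tuple(int(round(a)) for a in u),2,(255,0,255),-1)
    im.append(i[60:340,210:490])
cv2.imwrite('pics/pre.png',cv2.resize(np.hstack(im),None,fx=1.42,fy=1.42))
E
```

```text
time_s: 4.37
tcp_pos: [0.5706, -0.1649, 0.3065]
orientation: [-0.001, 0.94, -0.343, -0.0]
wrist_force: [0.4, -0.3, 1.1]
grip_width: 0.0856
[ 0.571 -0.165  0.307]
```

View pics/pre.png

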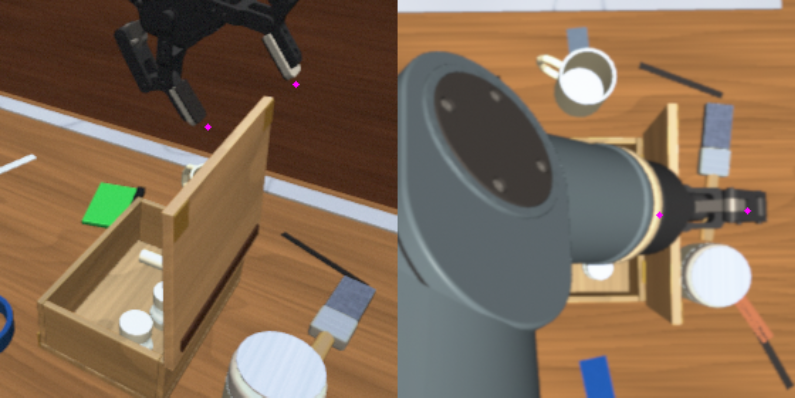

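```bash
python3 -m inch '[[[0,0.0156,0.0186,0,0,0,100],[0,0.0156,0.0186,0,0,0,100],[0,0.0156,0.0186,0,0,0,100],[0,0.0156,0.0186,0,0,0,100],[0,0,0,0,0,0,100],[0,0,0,0,0,0,100],[0,0,0,0,0,0,100]]]'
python3 -m inch '[[[0,0.0046,-0.0039,0,0,0,100],[0,0.0046,-0.0039,0,0,0,100],[0,0.0046,-0.0039,0,0,0,100],[0,0.0046,-0.0039,0,0,0,100],[0,0.0046,-0.0039,0,0,0,100]]]'
python3 - <<'E'
from geo import *
im=[]
s=robot.get_state();print(s['tcp_pos'])
for n in('side',):
    p=cam(n);i=p['color'][:,:,::-1].copy()
    for th,c in((1.2,(0,0,255)),(1.3,(255,0,255)),(1.4,(255,0,0)),(1.5,(0,255,0))):
        for q in proj(p,case_pts([.572,-.1,-1.566],[lid_pt(.175,y,th,n) for y in(-.115,.115) for n in (0,.01)])): cv2.circle(i,tuple(int(round(a)) for a in q),1,c,-1)
    im.append(i[60:340,210:490])
cv2.imwrite('pics/push1.png',cv2.resize(np.hstack(im),None,fx=2,fy=2))
E
```

```text
time_s: 5.05
tcp_pos: [0.5718, -0.1657, 0.2117]
orientation: [-0.0, 0.939, -0.343, 0.001]
wrist_force: [0.1, -0.3, 1.0]
grip_width: 0.0854
time_s: 5.47
tcp_pos: [0.571, -0.1346, 0.2102]
orientation: [-0.001, 0.939, -0.343, 0.001]
wrist_force: [-0.5, -0.7, -0.0]
grip_width: 0.0853
[ 0.571 -0.135  0.21 ]
```

View pics/push1.png

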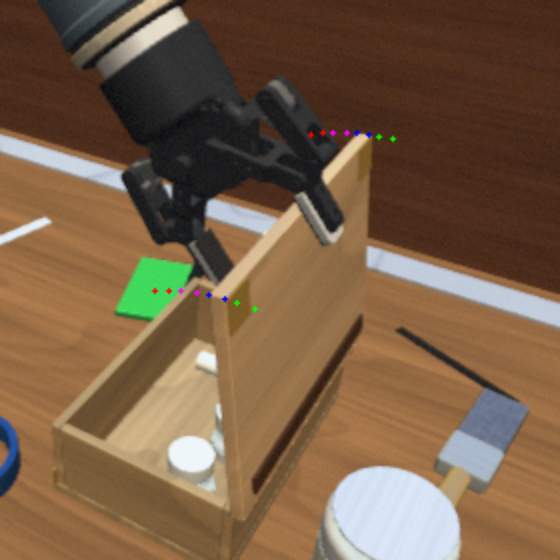

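```bash
cat > look.py <<'E'
from geo import *
import sys
p=cam('side');s=robot.get_state();print(s['time_s'],s['tcp_pos'],s['wrist_force'])
i=p['color'][:,:,::-1].copy()
for k,th in enumerate(np.arange(0,1.41,.1)):
    for q in proj(p,case_pts([.572,-.1,-1.566],[lid_pt(.175,y,th,n) for y in(-.115,.115) for n in (0,)])): cv2.circle(i,tuple(int(round(a)) for a in q),1,[(0,0,255),(255,0,255),(255,0,0),(0,255,0),(0,255,255)][k%5],-1)
cv2.imwrite('pics/'+sys.argv[1],cv2.resize(i[60:340,170:450],None,fx=2,fy=2))
E
python3 -m inch '[[[0,0.0057,-0.0028,0,0,0,100],[0,0.0057,-0.0028,0,0,0,100],[0,0.0057,-0.0028,0,0,0,100],[0,0.0057,-0.0028,0,0,0,100],[0,0.0057,-0.0028,0,0,0,100],[0,0.0057,-0.0028,0,0,0,100],[0,0.0057,-0.0028,0,0,0,100]]]'
python3 look.py p2.png
```

```text
time_s: 6.1
tcp_pos: [0.5705, -0.0916, 0.1986]
orientation: [-0.001, 0.939, -0.343, -0.0]
wrist_force: [1.1, -0.9, -0.3]
grip_width: 0.0852
6.15 [ 0.571 -0.09   0.198] [ 0.827  1.545 -0.65 ]
```

View pics/p2.png

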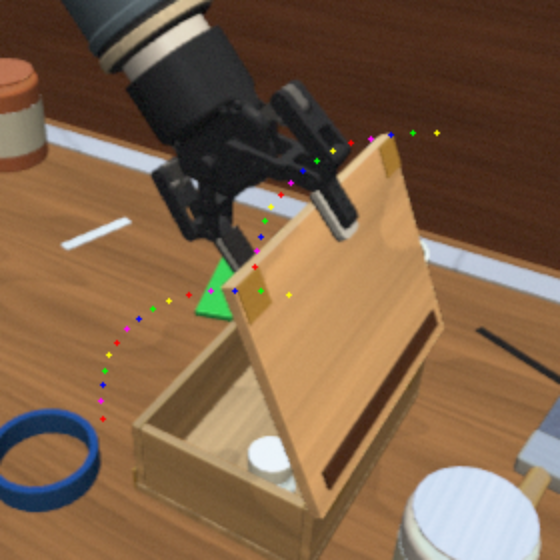

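```bash
python3 -m inch '[[[0,-0.0055,0,0,0,0,100],[0,-0.0055,0,0,0,0,100],[0,-0.0055,0,0,0,0,100],[0,-0.0055,0,0,0,0,100],[0,0,0,0,0,0,100],[0,0,0,0,0,0,100],[0,0,0,0,0,0,100],[0,0,0,0,0,0,100]]]'
python3 look.py p3.png
```

```text
time_s: 6.82
tcp_pos: [0.5707, -0.1089, 0.213]
orientation: [-0.001, 0.939, -0.343, 0.0]
wrist_force: [-0.4, 0.7, 0.1]
grip_width: 0.0853
6.8667 [ 0.571 -0.109  0.213] [-0.229 -0.077  0.118]
```

View pics/p3.png

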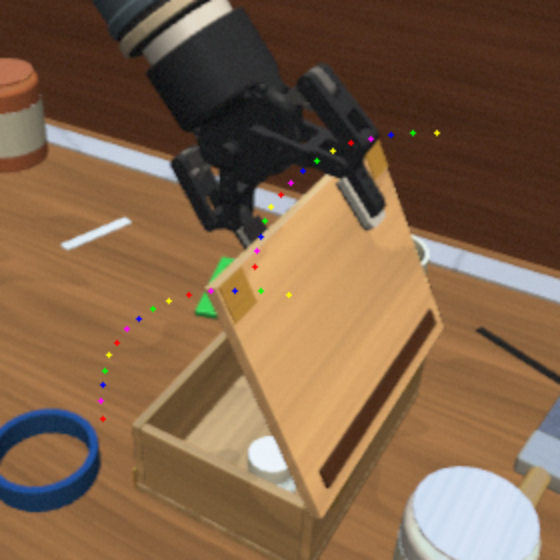

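```bash
for k in 1; do python3 -m inch '[[[0,0,0,0,0,0,100],[0,0,0,0,0,0,100],[0,0,0,0,0,0,100],[0,0,0,0,0,0,100],[0,0,0,0,0,0,100],[0,0,0,0,0,0,100],[0,0,0,0,0,0,100],[0,0,0,0,0,0,100],[0,0,0,0,0,0,100],[0,0,0,0,0,0,100]]]'; done
python3 look.py p4.png
python3 -m inch '[[[0,0,0,0,0,0,100],[0,0,0,0,0,0,100],[0,0,0,0,0,0,100],[0,0,0,0,0,0,100],[0,0,0,0,0,0,100],[0,0,0,0,0,0,100],[0,0,0,0,0,0,100],[0,0,0,0,0,0,100],[0,0,0,0,0,0,100],[0,0,0,0,0,0,100]]]'
python3 look.py p5.png
```

```text
time_s: 7.7
tcp_pos: [0.5707, -0.1092, 0.2132]
orientation: [-0.001, 0.939, -0.343, 0.0]
wrist_force: [0.1, -0.0, 0.6]
grip_width: 0.0855
7.75 [ 0.571 -0.109  0.213] [ 0.297  0.154 -0.366]
time_s: 8.58
tcp_pos: [0.5707, -0.1091, 0.2132]
orientation: [-0.001, 0.939, -0.343, 0.0]
wrist_force: [-0.4, 1.7, -0.2]
grip_width: 0.0855
8.6333 [ 0.571 -0.109  0.213] [ 0.226  1.205 -0.643]
```

View pics/p5.png

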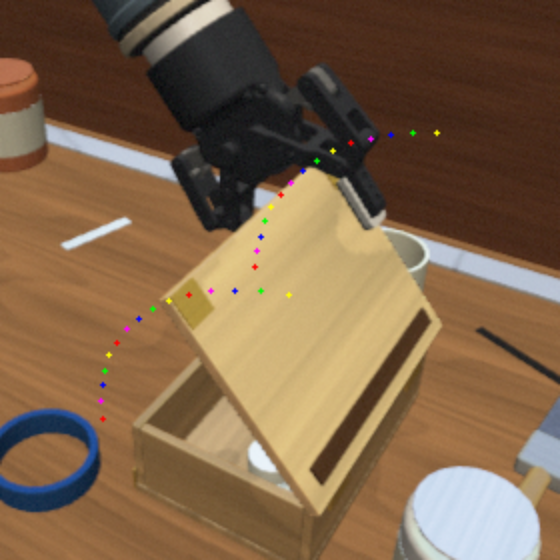

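Lid angle is about 0.88, and the force (+y, −z) shows it resting on the front finger. I'll hold briefly, then lower along the edge arc.

```bash
python3 -m inch '[[[0,0,0,0,0,0,100],[0,0,0,0,0,0,100],[0,0,0,0,0,0,100],[0,0,0,0,0,0,100]]]'
python3 -m inch '[[[0,0.0026,-0.0003,0,0,0,100],[0,0.0026,-0.0003,0,0,0,100],[0,0.0026,-0.0003,0,0,0,100],[0,0.0026,-0.0003,0,0,0,100],[0,0.0026,-0.0003,0,0,0,100],[0,0.0026,-0.0003,0,0,0,100],[0,0.0026,-0.0003,0,0,0,100],[0,0.0026,-0.0003,0,0,0,100],[0,0.0026,-0.0003,0,0,0,100],[0,0.0026,-0.0003,0,0,0,100]]]'
python3 -m inch '[[[0,0.0026,0.0001,0,0,0,100],[0,0.0026,0.0001,0,0,0,100],[0,0.0026,0.0001,0,0,0,100],[0,0.0026,0.0001,0,0,0,100],[0,0.0026,0.0001,0,0,0,100],[0,0.0026,0.0001,0,0,0,100],[0,0.0026,0.0001,0,0,0,100],[0,0.0026,0.0001,0,0,0,100],[0,0.0026,0.0001,0,0,0,100],[0,0.0026,0.0001,0,0,0,100]]]'
python3 look.py p6.png
```

```text
time_s: 8.97
tcp_pos: [0.5707, -0.1091, 0.2132]
orientation: [-0.001, 0.939, -0.343, 0.0]
wrist_force: [-0.7, 0.3, 0.2]
grip_width: 0.0856
time_s: 9.8
tcp_pos: [0.5707, -0.0871, 0.1986]
orientation: [-0.001, 0.939, -0.343, 0.0]
wrist_force: [0.4, 0.6, -0.3]
grip_width: 0.0855
time_s: 10.63
tcp_pos: [0.5706, -0.0679, 0.181]
orientation: [-0.001, 0.939, -0.343, 0.0]
wrist_force: [0.8, -0.1, -0.5]
grip_width: 0.0853
10.6833 [ 0.571 -0.067  0.181] [-1.245  0.804 -0.701]
```

View pics/p6.png

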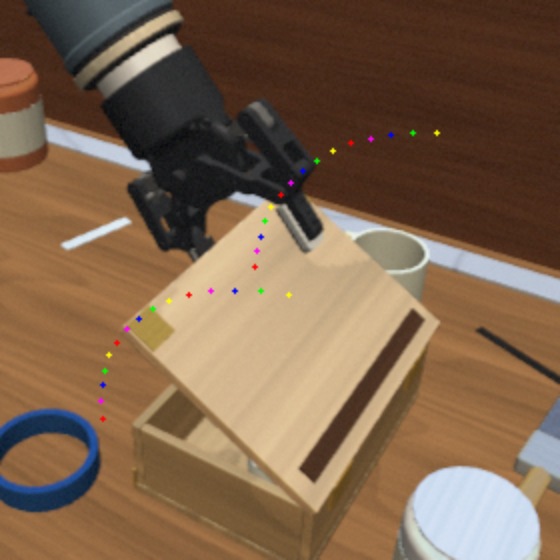

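Lid is at about 0.61, on the planned arc. I'll hold half a second to confirm it is being carried, then go on.

```bash
for i in 1 ; do python3 -m inch '[[[0,0,0,0,0,0,100],[0,0,0,0,0,0,100]]]' | grep force;python3 -m inch '[[[0,0,0,0,0,0,100]]]' | grep force;python3 -m inch '[[[0,0,0,0,0,0,100]]]' | grep force;python3 -m inch '[[[0,0,0,0,0,0,100]]]' | grep force;python3 -m inch '[[[0,0,0,0,0,0,100]]]' | grep force;python3 -m inch '[[[0,0,0,0,0,0,100]]]' | grep force;done
python3 -m inch '[[[0,0.0024,0.0005,0,0,0,100],[0,0.0024,0.0005,0,0,0,100],[0,0.0024,0.0005,0,0,0,100],[0,0.0024,0.0005,0,0,0,100],[0,0.0024,0.0005,0,0,0,100],[0,0.0024,0.0005,0,0,0,100],[0,0.0024,0.0005,0,0,0,100],[0,0.0024,0.0005,0,0,0,100],[0,0.0024,0.0005,0,0,0,100],[0,0.0024,0.0005,0,0,0,100]]]'
python3 -m inch '[[[0,0.0023,0.0009,0,0,0,100],[0,0.0023,0.0009,0,0,0,100],[0,0.0023,0.0009,0,0,0,100],[0,0.0023,0.0009,0,0,0,100],[0,0.0023,0.0009,0,0,0,100],[0,0.0023,0.0009,0,0,0,100],[0,0.0023,0.0009,0,0,0,100],[0,0.0023,0.0009,0,0,0,100],[0,0.0023,0.0009,0,0,0,100],[0,0.0023,0.0009,0,0,0,100]]]'
python3 look.py p7.png
```

```text
wrist_force: [-0.8, 2.5, -1.2]
wrist_force: [-0.5, 1.6, -0.1]
wrist_force: [-0.7, 2.2, -1.5]
wrist_force: [-0.3, 2.0, -0.3]
wrist_force: [-1.1, 2.9, -0.5]
wrist_force: [-0.5, 2.1, -0.4]
time_s: 12.1
tcp_pos: [0.5706, -0.0528, 0.1617]
orientation: [-0.001, 0.939, -0.343, 0.0]
wrist_force: [-0.1, 0.3, -1.0]
grip_width: 0.0856
time_s: 12.93
tcp_pos: [0.5706, -0.0411, 0.14]
orientation: [-0.001, 0.939, -0.343, 0.0]
wrist_force: [0.6, 0.9, 0.8]
grip_width: 0.0854
12.9833 [ 0.571 -0.041  0.14 ] [ 0.578  0.212 -1.707]
```

View pics/p7.png

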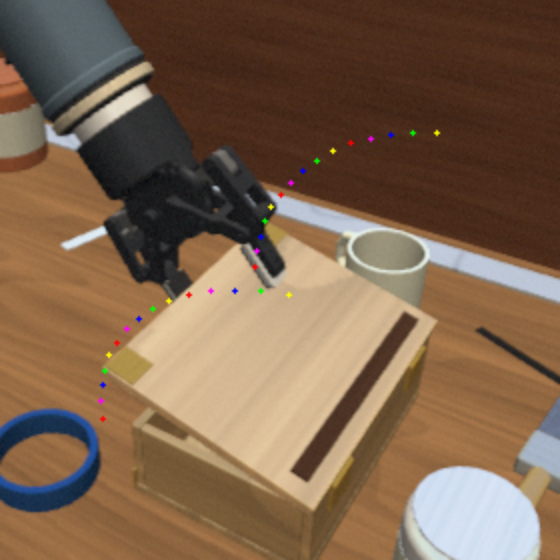

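Lid at about 0.28, following the finger. I'll lower the rest.

```bash
python3 -m inch '[[[0,0.002,0.0012,0,0,0,100],[0,0.002,0.0012,0,0,0,100],[0,0.002,0.0012,0,0,0,100],[0,0.002,0.0012,0,0,0,100],[0,0.002,0.0012,0,0,0,100],[0,0.002,0.0012,0,0,0,100],[0,0.002,0.0012,0,0,0,100],[0,0.002,0.0012,0,0,0,100],[0,0.002,0.0012,0,0,0,100],[0,0.002,0.0012,0,0,0,100]]]'
python3 -m inch '[[[0,0.0016,0.0016,0,0,0,100],[0,0.0016,0.0016,0,0,0,100],[0,0.0016,0.0016,0,0,0,100],[0,0.0016,0.0016,0,0,0,100],[0,0.0016,0.0016,0,0,0,100],[0,0.0016,0.0016,0,0,0,100],[0,0.0016,0.0016,0,0,0,100],[0,0.0016,0.0016,0,0,0,100],[0,0.0016,0.0016,0,0,0,100],[0,0.0016,0.0016,0,0,0,100]]]'
python3 -m inch '[[[0,0.0014,0.0008,0,0,0,100],[0,0.0014,0.0008,0,0,0,100],[0,0.0014,0.0008,0,0,0,100],[0,0.0014,0.0008,0,0,0,100],[0,0.0014,0.0008,0,0,0,100],[0,0.0014,0.0008,0,0,0,100]]]'
python3 look.py p8.png
```

```text
time_s: 13.82
tcp_pos: [0.5706, -0.0335, 0.118]
orientation: [-0.001, 0.939, -0.343, 0.0]
wrist_force: [0.4, -1.5, -1.2]
grip_width: 0.0856
time_s: 14.65
tcp_pos: [0.5706, -0.0318, 0.0955]
orientation: [-0.001, 0.939, -0.343, 0.0]
wrist_force: [0.3, -0.8, 0.2]
grip_width: 0.0854
time_s: 15.15
tcp_pos: [0.5706, -0.0283, 0.0864]
orientation: [-0.001, 0.939, -0.343, 0.0]
wrist_force: [0.1, -0.1, 0.4]
grip_width: 0.0856
15.2 [ 0.571 -0.028  0.086] [-0.813  0.837 -0.3  ]
```

View pics/p8.png

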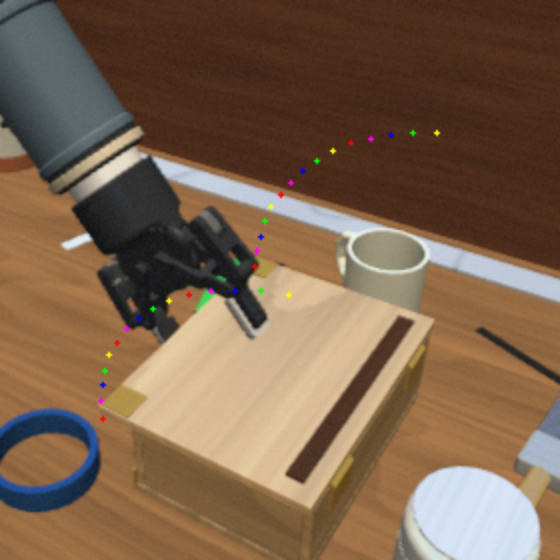

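Lid appears shut, with the finger about 8 mm off the edge. I'll withdraw forwards, then up along the tool.

```bash
python3 -m inch '[[[0,0.0061,-0.0051,0,0,0,100],[0,0.0061,-0.0051,0,0,0,100],[0,0.0061,-0.0051,0,0,0,100],[0,0.0061,-0.0051,0,0,0,100],[0,0.0061,-0.0051,0,0,0,100],[0,0,-0.02,0,0,0,100],[0,0,-0.03,0,0,0,100],[0,0,-0.03,0,0,0,100],[0,0,-0.03,0,0,0,100],[0,0,-0.03,0,0,0,100]]]'
python3 -m inch '[[[0,0,-0.03,0,0,0,100],[0,0,-0.03,0,0,0,100],[0,0,0,0,0,0,100],[0,0,0,0,0,0,100],[0,0,0,0,0,0,100],[0,0,0,0,0,0,100]]]'
python3 look.py p9.png
python3 - <<'E'
from geo import *
a=cv2.imread('pics/side0.png');p=cam('side');b=p['color'][:,:,::-1];t=cam('top')['color'][:,:,::-1]
cv2.imwrite('pics/end.png',cv2.resize(np.hstack([b[100:400,170:490],t[60:360,210:530]]),None,fx=1.25,fy=1.25))
E
```

```text
time_s: 16.03
tcp_pos: [0.57, 0.1032, 0.1947]
orientation: [-0.001, 0.939, -0.343, 0.0]
wrist_force: [0.5, -0.1, -1.2]
grip_width: 0.0854
time_s: 16.53
tcp_pos: [0.5699, 0.1392, 0.2386]
orientation: [-0.0, 0.939, -0.344, -0.001]
wrist_force: [1.2, 0.3, 0.1]
grip_width: 0.0853
16.5833 [0.57  0.139 0.239] [ 0.197 -0.46  -0.078]
```

View pics/end.png

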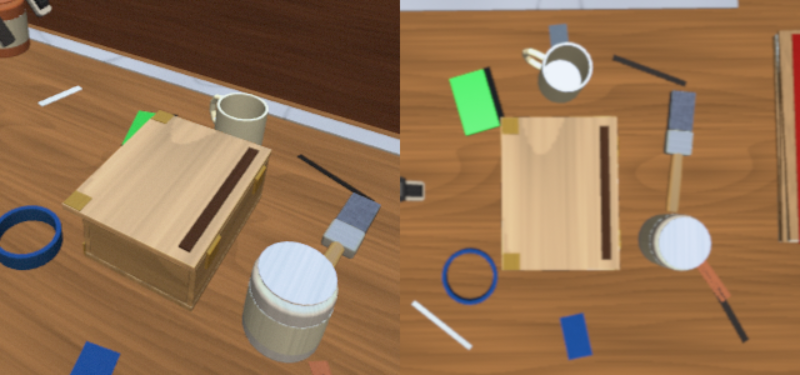

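```bash
python3 -c "
from cell import ticket;print(ticket.close_job())"
```

```text
the job is handed in; nothing more can be done
None
```

The lid is shut, the hand is clear, and the job is handed in; the clock read about 16.6 s of the 51 s allowed. No verdict was reported.

**What I did:** I put the open jaws over the lid's free edge, one finger behind and one in front. The rear finger pushed the lid to about 1.15 rad, where I backed off and it fell free. The front finger caught it at about 0.88 rad. I then lowered it along its arc at roughly 0.18 rad/s and withdrew forwards and up.

**Last checks:**
- **Lid:** the final side and top pictures show it lying flat and shut. I did not measure the closing angle more finely than that.
- **Surroundings:** the tape's centre in the top picture matched its starting pixel position. The mug, can, squeegee and brush looked unmoved by eye. The pots and marker are under the lid and could not be seen, but the hand never went inside the case.
- **Carrying the lid:** the wrist force is noisy, around ±1 N, and one reading near the catch at 0.88 rad was inconclusive. A pause at about 0.6 rad read a steady 2 N or so, which shows the finger was carrying it while still well open.

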